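# Load the marker into the carry caddy and pick the caddy up level

### The job

Take the marker pen from its sloping rest and stand it upright in the round metal cup at the end of the wooden carry caddy, and let go of it. Then grip the caddy by its handle, lift it to about 15 cm above the bench and finish there, still holding it steady and level in the air, with the marker and the nut still in it. Do not tip the caddy on the way, and leave the other things on the bench where they are.

Things in the scene. Friction and masses are not known exactly. Their poses are not given: they have to be found in the camera images.
- marker_mid (a point): Middle of the marker pen, a white rod with a black cap, 135 mm long and 16 mm thick; this point is on its axis, half-way along. Its x axis runs along the pen to the capped end. At the start the pen lies in the sloping rest at 50 degrees to the bench, capped end low, and its plain white upper end sticks out of the trough towards the robot, 70 mm beyond the trough. It weighs about 20 g and either end may go into the cup.
- marker: The same marker pen (for the rules on contact); its origin is on the pen's flank, 8 mm from the axis, half-way along.
- marker_rest: Fixed sloping rest of dark wood: a foot 110 x 56 x 10 mm and a trough 64 mm long and 34 mm wide, rising at 50 degrees towards its -x side (the robot's side). Origin: centre of its foot on the bench; x runs along the trough in plan, z up.
- caddy: Loose plywood carry caddy, an open tray 224 x 104 mm in plan with walls 24 mm high, about 0.3 kg. Origin: centre of its underside; x along the tray and along the handle bar, z up. A round metal cup stands on its -x end, and two handle posts (12 x 18 mm in plan) at x = -42 and +42 mm carry the handle bar, 70 mm clear between them. The caddy with its load balances within about 10 mm of the middle of the handle.
- cup_mouth (a point): Centre of the mouth of the round metal cup on the caddy, at caddy x = -85 mm, y = 0, z = 70 mm. Bore 28 mm, outside 35 mm, inner floor 60 mm below the mouth. The nearest end of the handle bar is 36 mm from the cup's axis.
- handle (a point): Middle of the caddy's wooden handle bar, 118 mm above the caddy's underside. The bar is 98 mm long along caddy x, 18 mm wide across (caddy y) and 24 mm high, so its top is 130 mm above the caddy's underside; it is free below.
- nut_mid (a point): Middle of the large six-sided nut, 36 mm across flats and 18 mm high, about 0.11 kg, that lies in a compartment of the caddy beside the handle (caddy y about -24 mm) and stays there.
- pliers: Bystander: combination pliers lying behind the work, 164 x 54 x 14 mm, origin at the centre of the underside.
- wedge: Bystander: beech wedge lying on the bench, 30 x 110 x 24 mm, origin at the centre of the underside.
- coupling: Bystander: round stepped metal coupling, 50 mm across and 30 mm high, origin at the centre of the underside.
- tape: Bystander: small roll of tape lying flat, 66 mm across and 20 mm high, origin at the centre of the underside.
There are look-alikes about, which are no part of the job. Several things have the shape of the caddy; the one meant has the colours described above.

How it is judged:
On the way, in this order (a step that is already met when the one before it is completed fails the run):
1. the marker stands in the caddy's cup, let go, the caddy still on the bench (x of marker_mid in the frame of cup_mouth between -0.013 and 0.013 m and y of marker_mid in the frame of cup_mouth between -0.013 and 0.013 m and z of marker_mid in the frame of cup_mouth between -0.004 and 0.02 m and angle between the x axis of marker_mid and the z axis of caddy, either way round below 0.3 rad and contact force between marker and the fingers below 0.1 N and height (world z) of caddy below 0.01 m and angle between caddy's own z axis and vertical below 0.05 rad), for 0.2 s.
2. the caddy is lifted clear of the bench by the gripper (height (world z) of caddy above 0.1 m and contact force between caddy and the fingers above 2 N), for 0.2 s.
At the end, for the whole second after the job is handed in: The gripper alone holds the caddy still, 10 to 19.5 cm above the bench and level within 0.12 rad; the marker, untouched, stands in the cup (middle 4 mm below to 20 mm above its mouth, within 13 mm of the axis in x and y and 0.3 rad of upright in it); the nut lies in the tray (all of step 2 and x of marker_mid in the frame of cup_mouth between -0.013 and 0.013 m and y of marker_mid in the frame of cup_mouth between -0.013 and 0.013 m and z of marker_mid in the frame of cup_mouth between -0.004 and 0.02 m and angle between the x axis of marker_mid and the z axis of caddy, either way round below 0.3 rad and contact force between marker and the fingers below 0.1 N and z of nut_mid in the frame of caddy between 0.005 and 0.03 m and x of nut_mid in the frame of caddy between -0.06 and 0.1 m and y of nut_mid in the frame of caddy between -0.045 and 0.045 m and height (world z) of caddy below 0.195 m and angle between caddy's own z axis and vertical below 0.12 rad and linear speed of caddy below 0.03 m/s and angular speed of caddy below 0.15 rad/s and contact force between caddy and marker_rest below 0.1 N); the arm keeps its last pose, push and grip.
It fails at once if the caddy is tipped by more than 0.35 rad (angle between caddy's own z axis and vertical above 0.35 rad).
It fails at once if another thing on the bench is shifted by more than 3 cm (distance of any of pliers, wedge, coupling, tape from where it was at the start of the episode above 0.03 m).
It also fails if it takes over 56 s, if anything falls off the work surface, if the arm or the gripper's body presses on something with over 40 N, if the wrist force passes 120 N, or if a joint passes its speed limit or range.

### The arm

A 6-joint arm with a two-finger parallel gripper is mounted at the origin on a cart in front of the work surface, level with it; the furniture and walls round the work are solid. World frame = base frame: x ahead of the robot, y to its left, z up, the work surface at z = 0. Lengths are in m, angles in rad, forces in N, time in s.
With the tool pointing down it reaches from about 0.35 to 0.775 m from the base axis. Payload 5.5 kg.
Tool frame: the origin (TCP) lies where the fingers leave the gripper's body, on its centre line; the fingertips stand 73 mm ahead of it and the grasp point (between the pads) lies 54 mm ahead of it (arm.grip_depth is the distance from the TCP to the grasp point, in m); z points along the fingers, y is the line along which they close (so a half turn about z gives the same grasp; the last joint's range is limited). The gripper opens to 85 mm and grips with 20 to 120 N. Pads are 22 mm wide; open, the fingers measure 114 mm over their backs; the gripper's body (76 mm by 85 mm) begins 54 mm behind the grasp point. The pads swing forward as they close: fully open they stand 13 mm farther back than shut.
Start: joints at [-1.332, 0.313, 0.046, 1.304, 0, 1.431], TCP at [0.213, -0.534, 0.304] pointing down, gripper open.
Joint ranges: [-2.76, 2.76], [-0.86, 1.69], [-1.03, 1.26], [-2.2, 2.34], [-1.47, 1.5], [-3.14, 3.14]. Speed limits (rad/s): [2.57, 2.57, 3.14, 3.14, 3.14, 3.14].

### API

Orientations are given as a unit quaternion [x, y, z, w].
In Python, from cell import sensors, imaging, arm gives the robot as it stands.
- The arm moves only by the shell command python3 -m handwheel 'ROWS' [FORCE]. ROWS is text: rows parted by semicolons, each of 7 numbers parted by spaces: the gripper command: -1 is fully open, 1 is shut, values between are in proportion, then the shift along the tool's x, y, z normalised to -1 to 1, where 1 is 0.4 m, then the turn, a rotation vector about the tool's x, y, z normalised to -1 to 1, where 1 is 360 degrees. A call has 1 to 5 rows; each row is the pose to reach, as a shift and turn from the pose commanded when the call began, along the tool's axes at that moment, turning the shorter way round; what a row does not reach only later rows make up. A row lasts 1/8 s, in which the tool goes at most 62.5 mm and 10.7 degrees, less where a joint would pass 70% of its speed; a pose out of reach is approached as far as the arm can. A call with a number of a shift or a turn outside -1 to 1 is refused whole. A call with a gripper value outside its range is refused whole. The fingers move at their own pace and stop on an object; FORCE is the grip in N (left out, the last holds). Time passes only in rows, so rows that repeat a pose let the fingers close. It gives the time, the measured TCP pose, the force, the opening and the grip force at its end, in the units of the state.
- sensors.get_state(): the state, without advancing time (a new reading comes with each control period).
- imaging.capture(name): name is "scene" or "top" or "wrist"; returns a dict with "img" (400x640x3 uint8, red, green, blue), "fx", "fy", "cx", "cy" (pixels), "rvec" (rotation vector, rad) and "tvec" (3), from world to camera coordinates, as OpenCV has them; the wrist camera has in their place "T_tool_cam" (4x4, takes a point from camera to tool coordinates, whose origin is the TCP and whose axes are the flange's). Camera axes: x right, y down, z forward; pixel columns grow to the right and rows downward; lengths in m; the calibration is good to about 2 mm. A picture is of the moment at which its call begins: read the wrist's pose just before it. There is no depth.
- arm.close_job(): hands the job in; it is judged then, once.
The state is a dict: "time_s": time; "joint_pos": joint angles; "dq": joint speeds; "joint_torque": joint torques, N m; "eef_pos": TCP position; "eef_rot": TCP orientation; "contact_force": force on the tool from outside, world axes, zero at the start; "torque": the same for the moment, N m; "grip_width": finger opening in m; "grip_force": force on a finger pad.
Only numpy, scipy, OpenCV 4.12 (cv2) and the standard library are available. Lean on these libraries where they do the work, as an engineer would, in place of code of your own. Each camera call takes 0.05 s, during which the arm holds its last target. There are 200 camera calls.

## Working session

There is one attempt and no reset: what is moved stays moved. The work goes in short steps, Python scripts to look and compute and a shell command to move; the robot and the scene stay as the last step left them, time stands still between calls to the robot, and variables do not carry over. Pictures are saved under pics/ and viewed, at most 13 in all, crops included, and the job is handed in when it is done.

```bash
mkdir -p pics; python3 - <<'E'
from cell import sensors, imaging, arm
import cv2
s=sensors.get_state();print(s)
for n in("scene","top"):
    c=imaging.capture(n);cv2.imwrite(f"pics/{n}0.png",c["img"][:,:,::-1]);c.pop("img");print(n,c)
E
```

```text
{'time_s': 0.0, 'joint_pos': array([-1.33164266e+00,  3.14006539e-01,  4.49330135e-02,  1.30362513e+00,
       -1.88179527e-05,  1.43115396e+00]), 'dq': array([-1.32944593e-04,  5.83261471e-04,  2.53313642e-05,  1.59247556e-04,
        3.99686789e-04, -7.73675811e-04]), 'joint_torque': array([-2.08617882e-05, -4.80629468e+01,  2.98530793e+01,  1.95991178e-02,
       -3.57660099e-05,  1.30062936e-06]), 'eef_pos': array([ 0.21250292, -0.53385204,  0.30298648]), 'eef_rot': array([ 9.82117301e-01,  1.88267635e-01, -5.67035205e-05, -9.49517668e-04]), 'contact_force': array([-0.37424414,  0.3322342 ,  0.89654878]), 'torque': array([ 0.00478796, -0.04740785,  0.01728135]), 'grip_force': 0.0, 'grip_width': 0.08550586399574454}
scene {'fx': 456.21133912180113, 'fy': 456.21133912180113, 'cx': 318.2324319708401, 'cy': 205.23353863704227, 'rvec': array([ 0.90960193, -2.48961328,  1.0911809 ]), 'tvec': array([0.500846  , 0.14241627, 0.9248929 ])}
top {'fx': 380.68499191316863, 'fy': 380.68499191316863, 'cx': 318.09141358108013, 'cy': 205.57418144596883, 'rvec': array([ 2.13332351, -2.17658646,  0.20578908]), 'tvec': array([0.24416351, 0.48975377, 0.95003478])}
```

View pics/scene0.png

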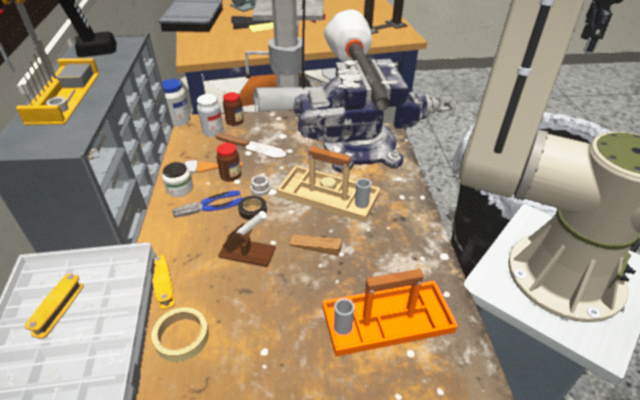

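View pics/top0.png

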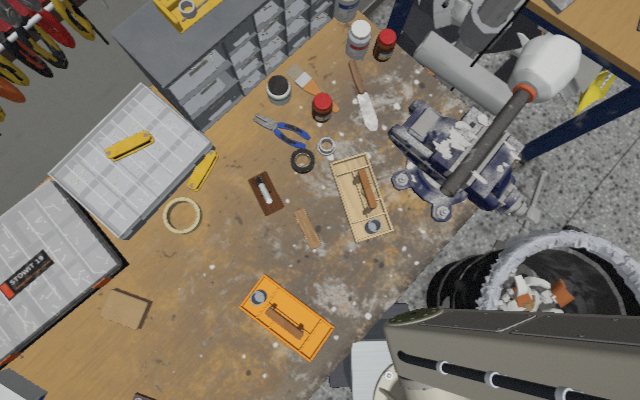

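The wooden caddy is at about (355,197) in top and (330,190) in scene. Its cup is at (374,227) and (363,190). The rest with the pen is at (266,193) and (248,240). I'll zoom in on both.

```bash
python3 - <<'E'
import cv2
for n,(x,y,w,h) in {"scene":(210,140,180,130),"top":(240,145,160,105)}.items():
    i=cv2.imread(f"pics/{n}0.png")[y:y+h,x:x+w]
    i=cv2.resize(i,None,fx=4.4 if n=="scene" else 5,fy=4.4 if n=="scene" else 5,interpolation=cv2.INTER_CUBIC);cv2.imwrite(f"pics/{n}0z.png",i)
E
```

```text
(no output)
```

View pics/scene0z.png

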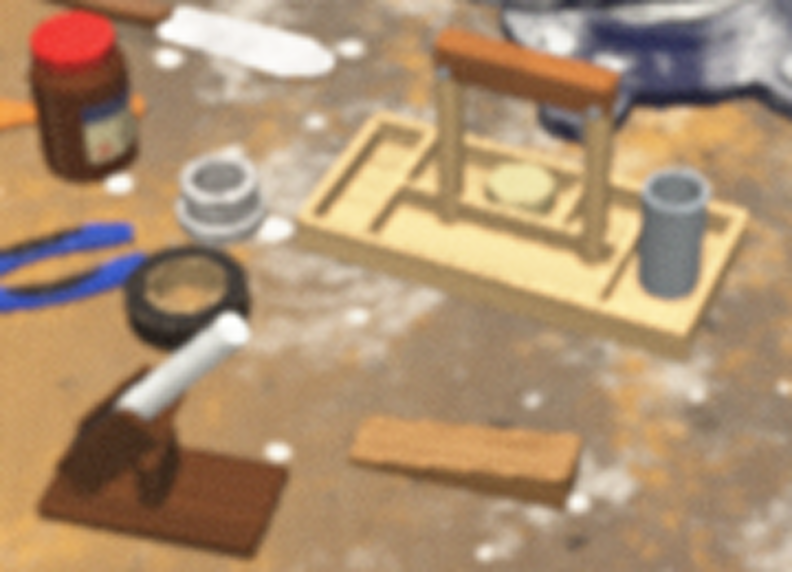

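View pics/top0z.png

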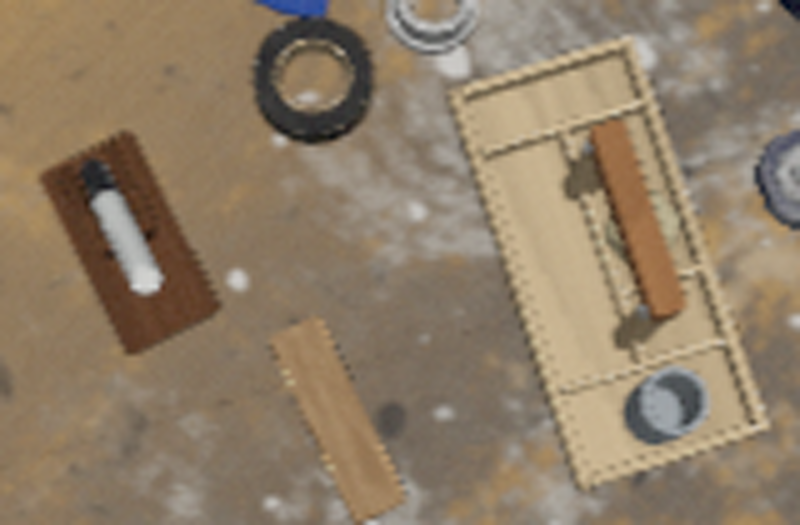

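```bash
cat >h.py <<'E'
import numpy as np,cv2
from scipy.optimize import least_squares
from scipy.spatial.transform import Rotation as R
C={"scene":(456.2113,318.2324,205.2335,[0.90960193,-2.48961328,1.0911809],[0.500846,0.14241627,0.9248929]),
"top":(380.685,318.0914,205.5742,[2.13332351,-2.17658646,0.20578908],[0.24416351,0.48975377,0.95003478])}
Z={"scene":(4.4,210,140),"top":(5,240,145)}
def proj(n,P):
    f,cx,cy,r,t=C[n];K=np.array([[f,0,cx],[0,f,cy],[0,0,1.]])
    return cv2.projectPoints(np.array(P,float).reshape(-1,3),np.array(r),np.array(t),K,None)[0].reshape(-1,2)
def full(n,uv):
    s,x,y=Z[n];return (np.array(uv,float)+.5)/s-.5+[x,y]
E
python3 - <<'E'
from h import *
def fit(obs,x0):
    def tf(p,L): return R.from_euler('z',p[2]).apply(L)+[p[0],p[1],0]
    def res(p): return np.concatenate([(proj(n,tf(p,[o[0] for o in obs if o[2]==n]))-full(n,[o[1] for o in obs if o[2]==n])).ravel() for n in("top","scene") if any(o[2]==n for o in obs)])
    s=least_squares(res,x0,loss='soft_l1');print(s.x.round(4));print(res(s.x).reshape(-1,2).round(1).tolist());return s.x
h,w=.112,.052
T,S="top","scene"
cad=[((h,w,.024),(450,90),T),((h,-w,.024),(630,40),T),((-h,-w,.024),(768,425),T),((-h,w,.024),(588,488),T),
((.049,.009,.13),(590,127),T),((.049,-.009,.13),(627,120),T),((-.049,-.009,.13),(685,305),T),((-.049,.009,.13),(652,318),T),((-.085,0,.07),(671,403),T),
((h,w,.024),(300,218),S),((h,-w,.024),(375,115),S),((-h,-w,.024),(748,212),S),((-h,w,.024),(685,335),S),((.049,-.009,.13),(455,30),S),((-.049,-.009,.13),(620,77),S),((.049,.009,.13),(437,45),S),((-.085,0,.07),(676,187),S)]
c=fit(cad,[.5,.15,0.3]); 
if 1: fit([o for o in cad if o[2]==T],c); fit([o for o in cad if o[2]==S],c)
a,b=.055,.028
rest=[((a,b,.01),(40,178),T),((a,-b,.01),(128,130),T),((-a,-b,.01),(220,305),T),((-a,b,.01),(132,353),T),((-a,-b,.01),(285,470),S),((-a,b,.01),(250,550),S),((a,b,.01),(42,508),S)]
r=fit(rest,[.5,.35,.3])
# pen upper end, 2-view
f=lambda p:np.r_[proj(T,p)[0]-full(T,(148,278)),proj(S,p)[0]-full(S,(233,330))]
e=least_squares(f,[.5,.35,.1]);print("pen end",e.x.round(4),e.fun.round(2))
d=np.array([np.cos(r[2])*np.cos(np.radians(50)),np.sin(r[2])*np.cos(np.radians(50)),-np.sin(np.radians(50))])
m=e.x+.0675*d;print("mid",m,"dir",d)
print("tip at +.135",e.x+.135*d, "rest-frame end",R.from_euler('z',-r[2]).apply(e.x-[r[0],r[1],0]))
E
```

```text
[0.5197 0.1212 0.287 ]
[[-0.8, -0.3], [-0.1, -1.4], [0.0, 0.9], [-1.7, 0.5], [-0.8, -0.3], [-1.1, -1.1], [0.8, 0.8], [0.1, 0.4], [0.4, -0.4], [-0.9, 0.1], [1.1, -1.1], [1.0, 0.1], [0.9, -0.2], [-1.8, -1.4], [1.2, -1.7], [-1.0, -0.6], [0.7, 0.8]]
[0.5196 0.1205 0.2855]
[[-0.5, -0.3], [0.3, -1.3], [0.3, 1.0], [-1.5, 0.5], [-0.5, -0.3], [-0.7, -1.0], [1.1, 0.8], [0.4, 0.5], [0.7, -0.3]]
[0.5195 0.1229 0.2908]
[[-1.3, 0.6], [0.6, -0.7], [0.6, 0.3], [0.7, 0.2], [-2.2, -1.0], [0.8, -1.4], [-1.4, -0.2], [0.4, 1.1]]
[0.5358 0.3735 0.4595]
[[-1.2, -0.9], [0.1, -0.6], [0.2, 0.4], [-1.2, 0.5], [1.8, -1.4], [1.5, 0.1], [-1.5, -0.1]]
pen end [0.4967 0.3529 0.1221] [-0.38 -0.47  0.49  0.08]
mid [0.53557213 0.37214671 0.07038219] dir [ 0.57610152  0.28510165 -0.76604444]
tip at +.135 [0.57445898 0.39139107 0.01867419] rest-frame end [-0.04419699 -0.00113827  0.12209019]
```

```bash
cat >>h.py <<'E'
def tri(a,b):
    s=least_squares(lambda p:np.r_[proj("top",p)[0]-a,proj("scene",p)[0]-b],[.5,0,.2]);return s.x.round(3),abs(s.fun).max().round(1)
def pose(yaw,tilt):  # tilt: fingers leaned forward from straight down
    c,s=np.cos(yaw),np.sin(yaw);z=np.array([np.sin(tilt)*c,np.sin(tilt)*s,-np.cos(tilt)]);y=np.array([s,-c,0])
    return R.from_matrix(np.c_[np.cross(y,z),y,z])
def go(p,rot):
    from cell import sensors
    s=sensors.get_state();r=R.from_quat(s["eef_rot"])
    d=r.inv().apply(np.array(p)-s["eef_pos"])/.4;w=(r.inv()*rot).as_rotvec()/(2*np.pi)
    print("shift",d.round(4),"turn",w.round(4),"| at",s["eef_pos"].round(4),"mm",round(400*np.linalg.norm(d)),"deg",round(360*np.linalg.norm(w)))
PEN=np.array([.4967,.3529,.1221]);D=np.array([.5761,.2851,-.7660])
E
python3 - <<'E'
from h import *
print("ball",tri((548,65),(350,30)),"lever low",tri((445,190),(383,103)))
print("orange handle",tri((285,318),(392,282)))
for p in [(.35,-.3,.33),(.4,-.1,.33),(.42,.1,.33),(.42,.3,.25)]: print(p,proj("top",p).round(),proj("scene",p).round())
go([.40,-.10,.36],pose(.42,0))
E
```

```text
ball (array([ 0.786, -0.297,  0.208]), np.float64(0.1)) lever low (array([ 0.498, -0.043,  0.189]), np.float64(1.0))
orange handle (array([0.224, 0.318, 0.106]), np.float64(0.5))
(0.35, -0.3, 0.33) [[620. 254.]] [[506.  25.]]
(0.4, -0.1, 0.33) [[509. 228.]] [[443.  48.]]
(0.42, 0.1, 0.33) [[399. 219.]] [[381.  80.]]
(0.42, 0.3, 0.25) [[289. 226.]] [[310. 165.]]
shift [ 0.8366 -0.8348 -0.1408] turn [-0.0003 -0.     -0.0066] | at [ 0.2125 -0.5339  0.3031] mm 476 deg 2
```

```bash
python3 -m handwheel '-1 .83 -.83 -.14 0 0 0;-1 .83 -.83 -.14 0 0 0;-1 .83 -.83 -.14 0 0 0;-1 .83 -.83 -.14 0 0 0;-1 .83 -.83 -.14 0 0 0' 30; python3 -c "
from h import *
go([.40,.10,.36],pose(.4595,0));go(PEN-D*.13,pose(.4595,np.radians(40)))"
```

```text
time_s: 0.72
eef_pos: [0.3356, -0.2473, 0.3409]
eef_rot: [0.982, 0.188, 0.0, -0.0]
contact_force: [1.9, -0.4, 0.3]
grip_width: 0.0852
grip_force: 0.0
shift [ 0.4702 -0.7476 -0.0476] turn [-0.    -0.    -0.013] | at [ 0.3356 -0.2473  0.3409] mm 354 deg 5
shift [ 0.72   -1.2289  0.2983] turn [ 0.0045  0.111  -0.0124] | at [ 0.3356 -0.2473  0.3409] mm 582 deg 40
```

```bash
python3 -m handwheel '-1 .47 -.748 -.048 0 0 -.013;-1 .47 -.748 -.048 0 0 -.013;-1 .47 -.748 -.048 0 0 -.013;-1 .47 -.748 -.048 0 0 -.013;-1 .47 -.748 -.048 0 0 -.013'; python3 -c "
from h import *
go(PEN-D*.13,pose(.4595,np.radians(40)))"
```

```text
time_s: 1.35
eef_pos: [0.3917, 0.0596, 0.3579]
eef_rot: [0.974, 0.228, 0.0, 0.0]
contact_force: [1.7, -0.4, 0.4]
grip_width: 0.0856
grip_force: 0.0
shift [ 0.3518 -0.5406  0.3405] turn [0.     0.1111 0.0002] | at [0.3917 0.0596 0.3579] mm 292 deg 40
```

```bash
python3 -m handwheel '-1 .352 -.541 .34 0 .111 0;-1 .352 -.541 .34 0 .111 0;-1 .352 -.541 .34 0 .111 0;-1 .352 -.541 .34 0 .111 0;-1 .352 -.541 .34 0 .111 0'; python3 -m handwheel '-1 0 0 0 0 0 0;-1 0 0 0 0 0 0;-1 0 0 0 0 0 0'; python3 - <<'E'
from h import *
from cell import imaging
go(PEN-D*.13,pose(.4595,np.radians(40)))
c=imaging.capture("wrist");cv2.imwrite("pics/w1.png",c["img"][:,:,::-1]);c.pop("img");print(c)
E
```

```text
time_s: 1.98
eef_pos: [0.4216, 0.3027, 0.2251]
eef_rot: [0.914, 0.218, 0.334, -0.078]
contact_force: [1.2, -0.1, 0.1]
grip_width: 0.0857
grip_force: 0.0
time_s: 2.35
eef_pos: [0.4241, 0.3016, 0.227]
eef_rot: [0.914, 0.216, 0.333, -0.078]
contact_force: [0.4, 0.4, -0.1]
grip_width: 0.0857
grip_force: 0.0
shift [-0.0003 -0.0344  0.017 ] turn [-0.0004 -0.0001  0.0007] | at [0.4241 0.3016 0.227 ] mm 15 deg 0
{'fx': 280.7552539516838, 'fy': 280.7552539516838, 'cx': 317.7695031491286, 'cy': 196.37827779697395, 'T_tool_cam': array([[ 4.08471345e-04, -9.59813464e-01, -2.80638463e-01,
         7.25498317e-02],
       [ 9.99999540e-01,  1.48565147e-04,  9.47398035e-04,
         4.47553282e-04],
       [-8.67632296e-04, -2.80638721e-01,  9.59813084e-01,
        -7.09894862e-02],
       [ 0.00000000e+00,  0.00000000e+00,  0.00000000e+00,
         1.00000000e+00]])}
```

View pics/w1.png

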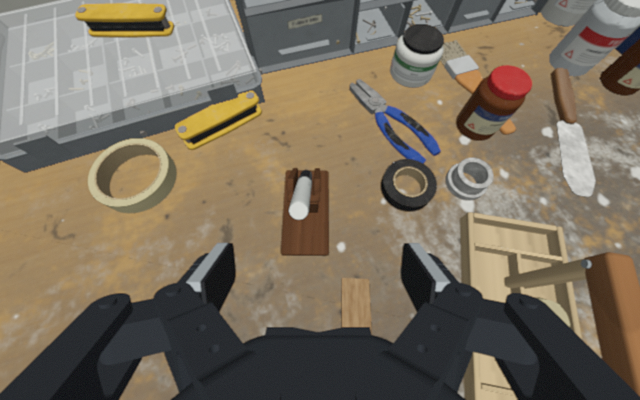

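Wrist view: the pen's upper end face is centred near (299,210) and the pen's far visible part is near (305,178). The rest's foot spans (282–329, 168–254). I'll compare these with the model.

```bash
cat >>h.py <<'E'
def wproj(s,P):
    T=np.array([[4.08471345e-04,-9.59813464e-01,-2.80638463e-01,.0725498],[1,1.4857e-4,9.474e-4,4.4755e-4],[-8.676e-4,-.280638721,.959813,-.0709895]])
    t=R.from_quat(s["eef_rot"]).inv().apply(np.atleast_2d(P)-s["eef_pos"]);q=(t-T[:,3])@T[:,:3]
    return q[:,:2]/q[:,2:]*280.755+[317.77,196.378],q[:,2]
E
python3 - <<'E'
from h import *
from cell import sensors
s=sensors.get_state();a=.4595;o=np.array([.5358,.3735,.01])
ft=[o+R.from_euler('z',a).apply([x,y,0]) for x in(-.055,.055) for y in(-.028,.028)]
print(wproj(s,[PEN,PEN+D*.065]+ft))
g=cv2.cvtColor(cv2.imread("pics/w1.png")[160:230,270:340],cv2.COLOR_BGR2GRAY);ys,xs=np.where(g>150);k=ys+160
for r in range(168,222,4): print(r,(xs[k==r]+270)[[0,-1]] if (k==r).any() else None)
E
```

```text
(array([[299.57401999, 211.29975154],
       [303.6821308 , 189.93420827],
       [328.67275264, 255.40212286],
       [279.26502437, 255.16366967],
       [327.71631836, 170.22422801],
       [284.34991241, 170.01525705]]), array([0.21997723, 0.28238274, 0.31821036, 0.31821175, 0.36254003,
       0.36254142]))
168 None
172 None
176 [270 271]
180 [272 309]
184 [297 308]
188 [297 308]
192 [295 308]
196 [294 307]
200 [293 307]
204 [291 306]
208 [289 307]
212 [289 307]
216 [292 305]
220 None
```

```bash
python3 -m handwheel '-1 0 -.0345 .017 0 0 0;-1 0 -.0345 .017 0 0 0;-1 0 -.0345 .14 0 0 0;-1 0 -.0345 .269 0 0 0;-1 0 -.0345 .269 0 0 0'; python3 -m handwheel '-1 0 0 0 0 0 0;-1 0 0 0 0 0 0;-1 0 0 0 0 0 0'; python3 -c "
from h import *
go(PEN-D*.029,pose(.4595,np.radians(40)))"
```

```text
time_s: 3.02
eef_pos: [0.4814, 0.3388, 0.1375]
eef_rot: [0.915, 0.223, 0.328, -0.078]
contact_force: [-0.9, -1.0, -0.8]
grip_width: 0.0854
grip_force: 0.0
time_s: 3.4
eef_pos: [0.4821, 0.3398, 0.1457]
eef_rot: [0.912, 0.223, 0.334, -0.08]
contact_force: [0.6, 0.5, 0.3]
grip_width: 0.0853
grip_force: 0.0
shift [-0.0015 -0.0131  0.0031] turn [-0.0014 -0.0005  0.0026] | at [0.4821 0.3398 0.1457] mm 5 deg 1
```

```bash
python3 -m handwheel '-1 -.0015 -.0131 .003 -.0014 0 .0026;-1 -.0015 -.0131 .003 -.0014 0 .0026;-1 -.0015 -.0131 .003 -.0014 0 .0026;-1 -.0015 -.0131 .003 -.0014 0 .0026'; python3 - <<'E'
from h import *
go(PEN-D*.029,pose(.4595,np.radians(40)))
from cell import imaging
for n in("wrist",):
    c=imaging.capture(n);cv2.imwrite("pics/w2.png",c["img"][:,:,::-1])
E
```

```text
time_s: 3.9
eef_pos: [0.4834, 0.3372, 0.1419]
eef_rot: [0.914, 0.221, 0.333, -0.078]
contact_force: [-0.3, -0.6, 0.5]
grip_width: 0.0853
grip_force: 0.0
shift [ 0.0045 -0.0205 -0.004 ] turn [-0.0009  0.0001  0.002 ] | at [0.4834 0.3372 0.1419] mm 9 deg 1
```

View pics/w2.png

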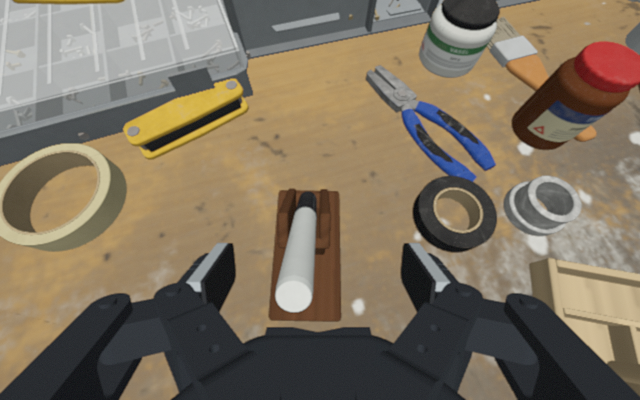

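The pen's end is at (294,296), left of the finger mid-line (~318). The tool still needs to go about 8–10 mm along −y, which agrees with the measured pose. The shift wasn't fully made, so I'll check the joints.

```bash
python3 -m handwheel '-1 0 0 0 0 0 0;-1 0 0 0 0 0 0;-1 0 0 0 0 0 0;-1 0 0 0 0 0 0'; python3 - <<'E'
from h import *
from cell import sensors
s=sensors.get_state();print(s["joint_pos"].round(3),s["dq"].round(3),s["contact_force"].round(1))
go(PEN-D*.029,pose(.4595,np.radians(40)))
print(wproj(s,[PEN])[0])
E
```

```text
time_s: 4.45
eef_pos: [0.4834, 0.3372, 0.142]
eef_rot: [0.914, 0.221, 0.333, -0.079]
contact_force: [-0.5, 0.3, 0.1]
grip_width: 0.0852
grip_force: 0.0
[ 4.740e-01  1.680e-01 -8.540e-01 -1.480e-01 -3.000e-03  3.141e+00] [-0.001 -0.001  0.     0.002 -0.003 -0.001] [-0.5  0.3  0.1]
shift [ 0.0044 -0.0204 -0.004 ] turn [-0.001   0.0001  0.002 ] | at [0.4834 0.3372 0.142 ] mm 9 deg 1
[[296.76658222 295.43570525]]
```

Joint 6 is on its +3.14 limit. The grasp is the same after a half turn, so I'll back off 100 mm and turn −180° about tool z.

```bash
python3 -m handwheel '-1 0 0 -.13 0 0 0;-1 0 0 -.25 0 0 0;-1 0 0 -.25 0 0 -.03;-1 0 0 -.25 0 0 -.059;-1 0 0 -.25 0 0 -.088' | head -1
python3 -m handwheel '-1 0 0 0 0 0 -.029;-1 0 0 0 0 0 -.058;-1 0 0 0 0 0 -.087;-1 0 0 0 0 0 -.116;-1 0 0 0 0 0 -.145' | head -1
python3 -m handwheel '-1 0 0 0 0 0 -.029;-1 0 0 0 0 0 -.058;-1 0 0 0 0 0 -.087;-1 0 0 0 0 0 -.116;-1 0 0 0 0 0 -.145' | head -1
python3 -m handwheel '-1 0 0 0 0 0 -.029;-1 0 0 0 0 0 -.058;-1 0 0 0 0 0 -.087;-1 0 0 0 0 0 -.11;-1 0 0 0 0 0 -.11'
python3 - <<'E'
from h import *
from cell import sensors
print(sensors.get_state()["joint_pos"].round(3))
go(PEN-D*.13,pose(.4595,np.radians(40))*R.from_euler('z',np.pi))
E
```

```text
time_s: 5.08
time_s: 5.7
time_s: 6.32
time_s: 6.95
eef_pos: [0.4261, 0.3081, 0.2186]
eef_rot: [-0.185, 0.921, 0.091, 0.329]
contact_force: [-0.5, 0.5, 1.1]
grip_width: 0.0854
grip_force: 0.0
[ 0.475 -0.09  -0.871  0.092 -0.004  0.077]
shift [-0.0027  0.0223 -0.0064] turn [ 0.0009 -0.0001 -0.0103] | at [0.4261 0.3081 0.2186] mm 9 deg 4
```

```bash
python3 -m handwheel '-1 -.0027 .0223 -.0064 .0009 0 -.0103;-1 -.0027 .0223 -.0064 .0009 0 -.0103;-1 -.0027 .0223 -.0064 .0009 0 -.0103;-1 -.0027 .0223 -.0064 .0009 0 -.0103' | head -1
python3 - <<'E'
from h import *
F=pose(.4595,np.radians(40))*R.from_euler('z',np.pi)
go(PEN-D*.13,F);go(PEN-D*.029,F)
E
```

```text
time_s: 7.45
shift [-0.0003  0.0004 -0.0003] turn [ 0.     -0.0002  0.    ] | at [0.4219 0.3157 0.2215] mm 0 deg 0
shift [-0.0005  0.0004  0.2522] turn [ 0.     -0.0002  0.    ] | at [0.4219 0.3157 0.2215] mm 101 deg 0
```

Positioned precisely now. Next I'll advance and close.

```bash
python3 -m handwheel '-1 0 0 .13 0 0 0;-1 0 0 .252 0 0 0;-1 0 0 .252 0 0 0;-1 0 0 .252 0 0 0' | head -2
python3 -m handwheel '1 0 0 0 0 0 0;1 0 0 0 0 0 0;1 0 0 0 0 0 0;1 0 0 0 0 0 0;1 0 0 0 0 0 0' 30
python3 -m handwheel '1 0 0 0 0 0 0;1 0 0 0 0 0 0;1 0 0 0 0 0 0'
python3 - <<'E'
from h import *
F=pose(.4595,np.radians(40))*R.from_euler('z',np.pi)
go(PEN-D*.029,F)
E
```

```text
time_s: 7.95
eef_pos: [0.4796, 0.3443, 0.144]
time_s: 8.57
eef_pos: [0.4799, 0.3447, 0.1452]
eef_rot: [-0.215, 0.915, 0.078, 0.333]
contact_force: [-4.5, -3.0, 6.4]
grip_width: 0.0142
grip_force: 30.1
time_s: 8.95
eef_pos: [0.4799, 0.3447, 0.1452]
eef_rot: [-0.215, 0.915, 0.078, 0.333]
contact_force: [-4.7, -1.7, 7.3]
grip_width: 0.0142
grip_force: 30.1
shift [ 0.0014 -0.0003  0.0018] turn [0.     0.0001 0.0003] | at [0.4799 0.3447 0.1452] mm 1 deg 0
```

```bash
python3 -m handwheel '1 0 0 -.05 0 0 0;1 0 0 -.1 0 0 0;1 0 0 -.15 0 0 0;1 0 0 -.22 0 0 0;1 0 0 -.22 0 0 0'
python3 - <<'E'
from h import *
from cell import imaging
c=imaging.capture("wrist");cv2.imwrite("pics/w3.png",c["img"][:,:,::-1])
E
```

```text
time_s: 9.57
eef_pos: [0.4292, 0.3197, 0.2136]
eef_rot: [-0.215, 0.914, 0.078, 0.334]
contact_force: [-0.1, 0.5, 0.6]
grip_width: 0.0141
grip_force: 29.4
```

View pics/w3.png

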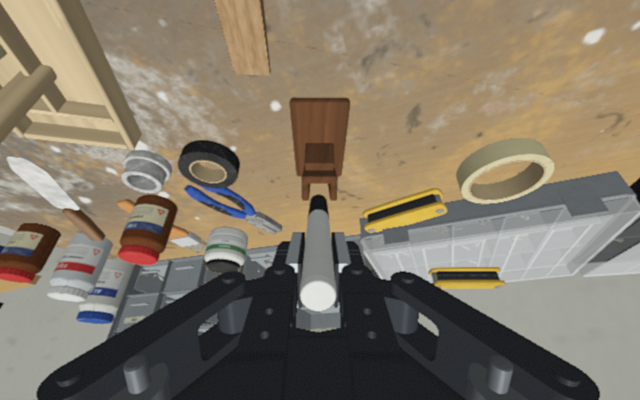

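The pen is held between the pads: white end at about (319,295), cap tip at about (318,198), rest empty. I'll measure the pen in the tool frame.

```bash
python3 - <<'E'
from h import *
s={"eef_pos":np.zeros(3),"eef_rot":[0,0,0,1]}
f=lambda p:np.r_[wproj(s,[[p[0],0,p[1]]])[0][0][1]-295,wproj(s,[[p[0],0,p[1]+.135]])[0][0][1]-198]
r=least_squares(f,[0,.03],x_scale=.01);print("x,z of top end if parallel",r.x,r.fun)
for x in(0,):print(wproj(s,[[0,0,.029],[0,0,.164],[-.008,0,.164],[.008,0,.164]])[0])
from cell import imaging,sensors
st=sensors.get_state();rr=R.from_quat(st["eef_rot"]);e=st["eef_pos"]+rr.apply([0,0,.029]);c=st["eef_pos"]+rr.apply([0,0,.164])
out=[]
for n in("top","scene"):
    im=imaging.capture(n)["img"][:,:,::-1];a,b=proj(n,e)[0],proj(n,c)[0];print(n,a,b)
    m=((a+b)/2).astype(int)-[38,50];print(m)
    out.append(cv2.resize(im[m[1]:m[1]+100,m[0]:m[0]+76],None,fx=5.2,fy=5.2,interpolation=cv2.INTER_CUBIC))
cv2.imwrite("pics/p.png",np.hstack(out))
E
```

```text
x,z of top end if parallel [0.00346519 0.0253173 ] [0. 0.]
[[316.40899047 296.71153798]
 [316.99242021 200.58757631]
 [316.99575812 209.23686295]
 [316.98902078 191.77889934]]
top [277.43973403 217.20204131] [264.53876789 191.27731682]
[232 154]
scene [289.67270291 192.51617327] [249.85123064 224.81738749]
[231 158]
```

View pics/p.png

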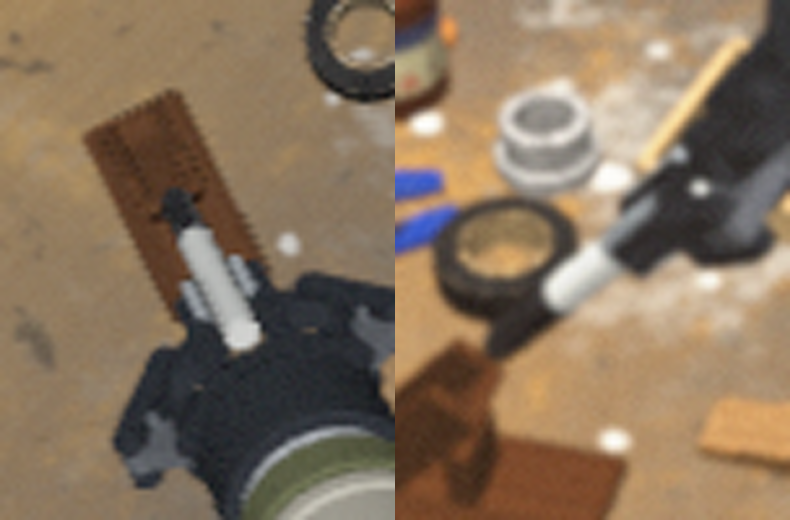

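The pen is coaxial with the tool to within about 2 mm (cap tip at (265,191) top and (250,225) scene, both as predicted). I'll raise it and turn it upright first.

```bash
cat >>h.py <<'E'
CAD=np.array([.5197,.1212]);YAW=.287
CUP=CAD+[-.085*np.cos(YAW),-.085*np.sin(YAW)]
V=pose(YAW,0)*R.from_euler('z',np.pi)
E
python3 -c "
from h import *
print(CUP);go([.42,.30,.30],V)"
```

```text
[0.43817672 0.09713852]
shift [-0.1094 -0.0336 -0.1972] turn [0.0095 0.1107 0.0266] | at [0.4294 0.3196 0.2114] mm 91 deg 41
```

```bash
python3 -m handwheel '1 -.04 -.01 -.08 .0019 .022 .0053;1 -.08 -.02 -.16 .0038 .044 .0106;1 -.11 -.034 -.197 .0057 .066 .016;1 -.11 -.034 -.197 .0076 .088 .0213;1 -.11 -.034 -.197 .0095 .1107 .0266'
python3 -c "
from h import *
go([*CUP,.275],V)"
```

```text
time_s: 10.35
eef_pos: [0.4213, 0.3003, 0.3006]
eef_rot: [-0.142, 0.99, -0.0, -0.002]
contact_force: [0.3, -0.0, -0.3]
grip_width: 0.0144
grip_force: 29.5
shift [ 0.1023 -0.4992  0.0644] turn [-0.     -0.0005 -0.0002] | at [0.4213 0.3003 0.3006] mm 205 deg 0
```

```bash
python3 -m handwheel '1 .025 -.12 .016 0 0 0;1 .05 -.25 .032 0 0 0;1 .077 -.37 .048 0 0 0;1 .1023 -.499 .0644 0 0 0;1 .1023 -.499 .0644 0 0 0'|head -1
python3 -m handwheel '1 0 0 0 0 0 0;1 0 0 0 0 0 0;1 0 0 0 0 0 0'
python3 - <<'E'
from h import *
from cell import imaging,sensors
go([*CUP,.275],V)
st=sensors.get_state();rr=R.from_quat(st["eef_rot"]);c=st["eef_pos"]+rr.apply([0,0,.163])
out=[]
for n in("top","scene"):
    im=imaging.capture(n)["img"][:,:,::-1];b=proj(n,[c,[*CUP,.07]]);print(n,b)
    m=b.mean(0).astype(int)-[38,50];print(m)
    out.append(cv2.resize(im[m[1]:m[1]+100,m[0]:m[0]+76],None,fx=5.2,fy=5.2,interpolation=cv2.INTER_CUBIC))
cv2.imwrite("pics/p2.png",np.hstack(out))
E
```

```text
time_s: 10.98
time_s: 11.35
eef_pos: [0.4374, 0.098, 0.2747]
eef_rot: [-0.144, 0.99, 0.0, 0.0]
contact_force: [-0.2, 1.1, -0.3]
grip_width: 0.014
grip_force: 29.6
shift [-0.0012 -0.0025 -0.0006] turn [0.     0.     0.0004] | at [0.4374 0.098  0.2747] mm 1 deg 0
top [[376.98552617 223.25258285]
 [374.22003352 224.80152873]]
[337 174]
scene [[365.30853463 168.64045868]
 [363.95258523 182.91639475]]
[326 125]
```

View pics/p2.png

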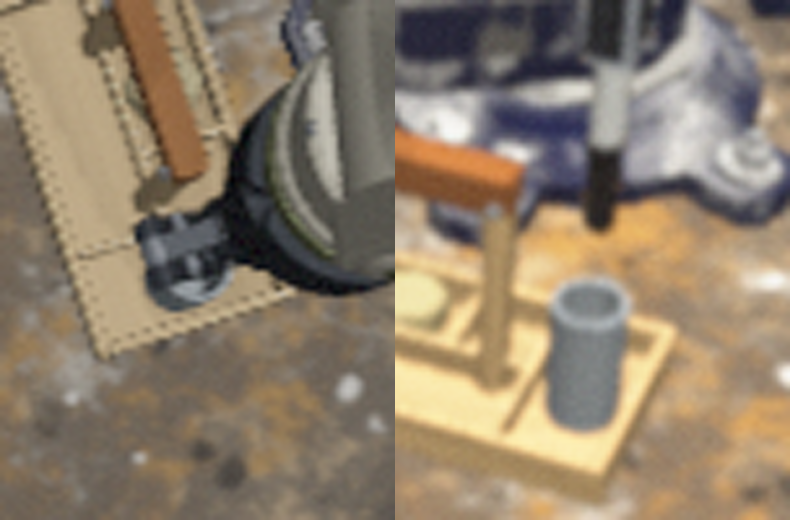

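The pen tip (365,169) hangs over the cup mouth (364,183) as modelled. Lowering it.

```bash
python3 -m handwheel '1 -.001 -.0025 .04 0 0 0;1 -.001 -.0025 .08 0 0 0;1 -.001 -.0025 .12 0 0 0;1 -.001 -.0025 .16 0 0 0;1 -.001 -.0025 .16 0 0 0'
python3 -m handwheel '1 0 0 .03 0 0 0;1 0 0 .06 0 0 0;1 0 0 .08 0 0 0;1 0 0 .08 0 0 0'
python3 -c "
from h import *
go([*CUP,.176],V)"
```

```text
time_s: 12.08
eef_pos: [0.4372, 0.0964, 0.2099]
eef_rot: [-0.143, 0.99, 0.0, -0.001]
contact_force: [0.2, -0.3, 0.3]
grip_width: 0.0146
grip_force: 29.6
time_s: 12.58
eef_pos: [0.4375, 0.096, 0.178]
eef_rot: [-0.143, 0.99, 0.0, -0.001]
contact_force: [-0.4, -0.0, 0.1]
grip_width: 0.0143
grip_force: 29.6
shift [-0.0024  0.0022  0.0049] turn [ 0.0001 -0.0002 -0.    ] | at [0.4375 0.096  0.178 ] mm 2 deg 0
```

```bash
python3 -m handwheel '1 -.0024 .002 .008 0 0 0;1 -.0024 .002 .008 0 0 0;.3 -.0024 .002 .008 0 0 0;.3 -.0024 .002 .008 0 0 0;.3 -.0024 .002 .008 0 0 0'
python3 -m handwheel '.3 0 0 0 0 0 0;.3 0 0 0 0 0 0;.3 0 0 -.06 0 0 0;.3 0 0 -.13 0 0 0;.3 0 0 -.2 0 0 0'
python3 -m handwheel '.3 0 0 -.06 0 0 0;.3 0 0 -.1 0 0 0;.3 0 0 -.1 0 0 0;.3 0 0 -.1 0 0 0'
python3 - <<'E'
from h import *
from cell import imaging,sensors
out=[]
for n in("top","scene"):
    im=imaging.capture(n)["img"][:,:,::-1];m=proj(n,[*CUP,.1])[0].astype(int)-[38,50];print(m)
    out.append(cv2.resize(im[m[1]:m[1]+100,m[0]:m[0]+76],None,fx=5.2,fy=5.2,interpolation=cv2.INTER_CUBIC))
cv2.imwrite("pics/p3.png",np.hstack(out))
H=.118
for z in(.26,):go([*CAD,.300],V)
E
```

```text
time_s: 13.2
eef_pos: [0.4388, 0.0971, 0.1757]
eef_rot: [-0.143, 0.99, 0.0, 0.0]
contact_force: [0.5, 0.3, -0.5]
grip_width: 0.0301
grip_force: 0.0
time_s: 13.82
eef_pos: [0.4386, 0.0971, 0.2563]
eef_rot: [-0.143, 0.99, 0.0, -0.0]
contact_force: [0.0, -0.5, 0.0]
grip_width: 0.0299
grip_force: 0.0
time_s: 14.32
eef_pos: [0.4384, 0.0971, 0.2948]
eef_rot: [-0.143, 0.99, 0.0, -0.0]
contact_force: [0.4, 0.1, -0.2]
grip_width: 0.0295
grip_force: 0.0
[338 173]
[326 122]
shift [-0.2123  0.0003 -0.0139] turn [ 0.0001 -0.0003  0.    ] | at [0.4383 0.0971 0.2946] mm 85 deg 0
```

View pics/p3.png

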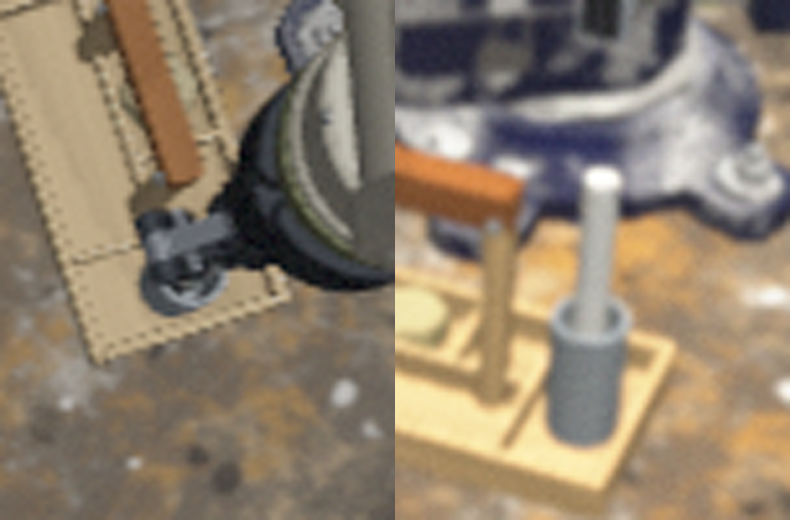

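The pen stands upright in the cup, with its top at about (602,175) in the right panel. Next I'll go over the handle.

```bash
python3 -m handwheel '-.4 -.11 0 -.014 0 0 0;-.4 -.212 0 -.014 0 0 0;-.4 -.212 0 -.014 0 0 0;-.4 -.212 0 -.014 0 0 0' |head -2
python3 -m handwheel '-.4 0 0 .08 0 0 0;-.4 0 0 .16 0 0 0;-.4 0 0 .16 0 0 0;-.4 0 0 .16 0 0 0' 80
python3 - <<'E'
from h import *
from cell import imaging,sensors
out=[]
for n in("top","scene"):
    im=imaging.capture(n)["img"][:,:,::-1];m=proj(n,[*CAD,.13])[0].astype(int)-[38,50];print(m)
    out.append(cv2.resize(im[m[1]:m[1]+100,m[0]:m[0]+76],None,fx=5.2,fy=5.2,interpolation=cv2.INTER_CUBIC))
cv2.imwrite("pics/p4.png",np.hstack(out))
go([*CAD,.170],V)
E
```

```text
time_s: 14.92
eef_pos: [0.5192, 0.121, 0.3001]
time_s: 15.42
eef_pos: [0.5199, 0.121, 0.2384]
eef_rot: [-0.143, 0.99, 0.0, 0.0]
contact_force: [1.9, 1.1, -0.5]
grip_width: 0.0602
grip_force: 0.0
[329 137]
[291 102]
shift [0.0027 0.0011 0.1723] turn [-0.0001  0.0004 -0.    ] | at [0.5207 0.1211 0.2389] mm 69 deg 0
```

View pics/p4.png

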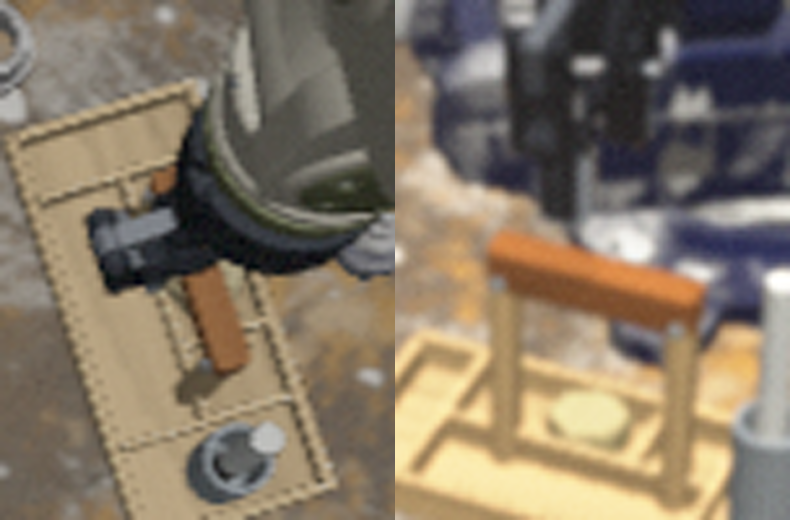

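Above the handle, fingers straddling it as planned; the marker stands in the cup. Descend and grip.

```bash
python3 -m handwheel '-.4 .001 .001 .06 0 0 0;-.4 .001 .001 .12 0 0 0;-.4 .001 .001 .172 0 0 0;-.4 .001 .001 .172 0 0 0;-.4 .001 .001 .172 0 0 0'
python3 -m handwheel '1 0 0 0 0 0 0;1 0 0 0 0 0 0;1 0 0 0 0 0 0;1 0 0 0 0 0 0;1 0 0 0 0 0 0' 80
```

```text
time_s: 16.15
eef_pos: [0.5204, 0.1214, 0.1698]
eef_rot: [-0.143, 0.99, 0.0, 0.001]
contact_force: [0.2, 0.8, 0.8]
grip_width: 0.0596
grip_force: 0.0
time_s: 16.77
eef_pos: [0.5201, 0.1211, 0.1692]
eef_rot: [-0.143, 0.99, -0.0, 0.001]
contact_force: [-0.7, -1.7, 5.3]
grip_width: 0.0169
grip_force: 79.1
```

Gripped the bar (16.9 mm, 79 N). I'll lift gently by 20 mm, then on to 150 mm.

```bash
python3 -m handwheel '1 0 0 -.01 0 0 0;1 0 0 -.02 0 0 0;1 0 0 -.035 0 0 0;1 0 0 -.05 0 0 0;1 0 0 -.05 0 0 0'
python3 -m handwheel '1 0 0 -.03 0 0 0;1 0 0 -.07 0 0 0;1 0 0 -.11 0 0 0;1 0 0 -.15 0 0 0;1 0 0 -.19 0 0 0' | head -2
python3 -m handwheel '1 0 0 -.04 0 0 0;1 0 0 -.08 0 0 0;1 0 0 -.11 0 0 0;1 0 0 -.13 0 0 0;1 0 0 -.135 0 0 0'
python3 -m handwheel '1 0 0 0 0 0 0;1 0 0 0 0 0 0;1 0 0 0 0 0 0;1 0 0 0 0 0 0;1 0 0 0 0 0 0'
python3 - <<'E'
from h import *
from cell import imaging,sensors
out=[]
for n in("top","scene"):
    im=imaging.capture(n)["img"][:,:,::-1];m=proj(n,[*CAD,.2])[0].astype(int)-[65,80]
    out.append(cv2.resize(im[max(m[1],0):max(m[1],0)+160,m[0]:m[0]+130],None,fx=3,fy=3,interpolation=cv2.INTER_CUBIC))
cv2.imwrite("pics/p5.png",np.hstack(out))
E
```

```text
time_s: 17.4
eef_pos: [0.52, 0.1215, 0.189]
eef_rot: [-0.143, 0.99, 0.0, 0.001]
contact_force: [0.3, 0.6, -4.3]
grip_width: 0.0169
grip_force: 78.1
time_s: 18.02
eef_pos: [0.5197, 0.1214, 0.2658]
time_s: 18.65
eef_pos: [0.5197, 0.1214, 0.3188]
eef_rot: [-0.143, 0.99, 0.0, 0.0]
contact_force: [0.2, -0.1, -4.8]
grip_width: 0.0169
grip_force: 78.3
time_s: 19.27
eef_pos: [0.5196, 0.1214, 0.3183]
eef_rot: [-0.143, 0.99, 0.0, -0.0]
contact_force: [0.5, -0.9, -3.6]
grip_width: 0.0168
grip_force: 78.3
```

View pics/p5.png

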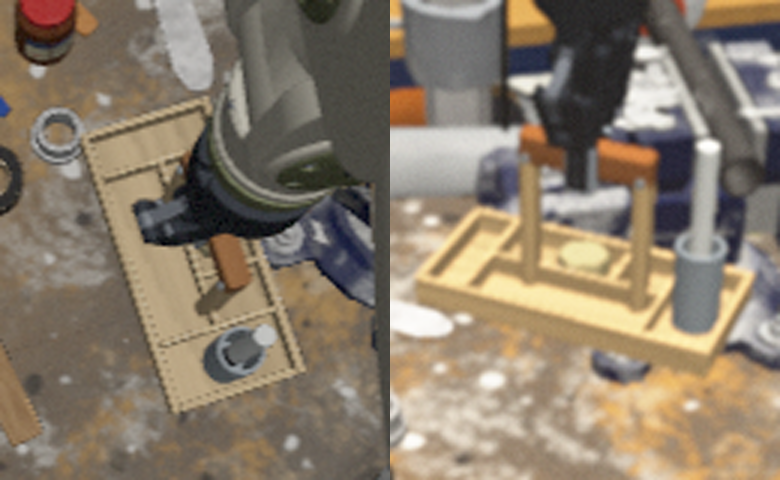

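The caddy hangs level about 15 cm up (TCP raised 0.149 m). The marker is upright in the cup and the nut is in its compartment. Handing in.

```bash
python3 -c "
from cell import arm
print(arm.close_job())"
```

```text
the job is handed in; nothing more can be done
None
```

I handed the job in at about 19 s of the 56 s limit: the gripper holds the caddy level about 15 cm above the bench, with the marker standing in the cup and the nut in its tray; the hand-in call returned no verdict.

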